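Unnest leaning metal cups and sort them into their size rows

ROBOT

A 6-joint arm with a two-finger parallel gripper is mounted at the origin on a cart in front of the work surface, level with it; the furniture and walls round the work are solid. World frame = base frame: x ahead of the robot, y to its left, z up, the work surface at z = 0. Lengths are in m, angles in rad, forces in N, time in s.
With the tool pointing down it reaches from about 0.3 to 0.875 m from the base axis. Payload 6.4 kg.
Tool frame: the origin (TCP) lies on the centre line of the jaws, within the pads' length; the fingertips stand 25 mm ahead of it and the grasp point (between the pads) lies 6 mm ahead of it; z points along the fingers, y is the line along which they close (so a half turn about z gives the same grasp; the last joint's range is limited). The gripper opens to 85 mm and grips with 20 to 120 N. Pads are 22 mm wide; open, the fingers measure 114 mm over their backs; the gripper's body (76 mm by 85 mm) begins 54 mm behind the grasp point. The pads swing forward as they close: fully open they stand 13 mm farther back than shut.
Start: joints at [-1.366, 0.181, 1.607, -0, 1.354, -0.206], TCP at [0.23, -0.527, 0.256] pointing down, gripper open.
Joint ranges: [-2.99, 2.99], [-0.89, 2.07], [0.3, 2.58], [-1.14, 4.28], [0, 2.63], [-3.12, 3.12]. Speed limits (rad/s): [2.57, 2.57, 3.01, 3.14, 3.14, 3.14].

INTERFACE

Orientations are given as a unit quaternion [w, x, y, z].
In Python, from bench import get_obs, camera, hand_in, spot_in gives the robot as it stands.
- The arm moves only by the shell command python3 -m jog 'ROWS'. ROWS is JSON, one flat list of numbers, 7 for each row, row after row: the shift along the tool's x, y, z in m, then the turn, a rotation vector about the tool's x, y, z in rad, then the closure, from 0 (fully open) to 1 (shut). A call has 1 to 20 rows; each row is the pose to reach, as a shift and turn from the pose commanded when the call began, along the tool's axes at that moment; what a row does not reach only later rows make up. A row lasts 1/8 s, in which the tool goes at most 62.5 mm and 10.7 degrees, less where a joint would pass 70% of its speed; a pose out of reach is approached as far as the arm can. A call with a gripper value outside its range is refused whole. The fingers move at their own pace and stop on an object; the grip force is fixed at half the most. Time passes only in rows, so rows that repeat a pose let the fingers close. It gives the time, the measured TCP pose, the force, the opening and the grip force at its end, in the units of the state.
- get_obs(): the state, without advancing time (a new reading comes with each control period).
- camera(name): name is "scene" or "top"; returns a dict with "frame" (420x560x3 uint8, red, green, blue), "mtx" (3x3 intrinsics, pixels), "distortion" ([k1, k2, p1, p2, k3] as OpenCV has them; the pictures are not rectified), "extrinsics" (4x4, takes a point from camera to world coordinates). Camera axes: x right, y up, looking along -z (the intrinsics and any distortion apply to the point x, -y, -z); pixel columns grow to the right and rows downward; lengths in m; the calibration is good to about 2 mm. A picture is of the moment at which its call begins. There is no depth.
- hand_in(): hands the job in; it is judged then, once.
Trained networks look in a picture, given as the dict that the camera call returned (one of the last four; its "shot" number tells which), for a name from the list of things; names that differ only in an ending like _2 or _b are one class to them, and where a whole thing is asked for, a point or a joint stands for the part that bears it (a point fixed in the world has none). Each returns a list of dicts, best first, with "confidence" (0 to 1); they miss things now and then, are a little off and sometimes report something else, mostly with a low value. They report only what shows in the picture. A call takes as long as a camera call. They do not tell look-alikes from the thing itself.
- spot_in(picture, name): "xyz" ([x, y, z] in m, in world coordinates, good to about 4 mm: the middle of the surface that is visible of it).
The state is a dict: "time_s": time; "q": joint angles; "dq": joint speeds; "joint_efforts": joint torques, N m; "eef_pos": TCP position; "eef_rot": TCP orientation; "wrist_force": force on the tool from outside, world axes, zero at the start; "torque": the same for the moment, N m; "opening": opening from 0.0 (shut) to 1.0 (fully open); "grasp_force": force on a finger pad.
Only numpy, scipy, OpenCV 4.12 (cv2) and the standard library are available. Lean on these libraries where they do the work, as an engineer would, in place of code of your own. Each camera call takes 0.05 s, during which the arm holds its last target. There are 200 camera calls.

TASK

Two nests of drawn metal cups lean in the cradles: pull the inner cup out of each outer one, and stand all four cups, mouth up, in the free places of the row tray of their own size (the tray with the matching sample cup: large aluminium, medium brass - two of them -, small copper). Set the cups down rather than dropping them, and leave the other things on the bench where they are.

Things in the scene. Friction and masses are not known exactly. Their poses are not given: they have to be found in the camera images.
- cup_l_mid (a point): The large cup: plain straight aluminium (silver) cylinder, 60 mm outside diameter, 85 mm long. Open mouth at one end, closed 4 mm base at the other, wall 3 mm. Point: on its axis, half-way along; z axis from base to mouth. Mass 0.13 to 0.24 kg. It starts in cradle_a, with cup_m1 nested in it; its last 44 mm stand out of the cradle's pocket. Nested cups have 3 mm play all round and slide out along the axis.
- cup_m1_mid (a point): The medium cup: plain straight brass (yellow) cylinder, 48 mm outside diameter, 125 mm long. Open mouth at one end, closed 4 mm base at the other, wall 3 mm. Point: on its axis, half-way along; z axis from base to mouth. Mass 0.10 to 0.19 kg. It starts nested inside cup_l and stands 44 mm out of it. Nested cups have 3 mm play all round and slide out along the axis.
- cup_m2_mid (a point): The medium cup: plain straight brass (yellow) cylinder, 48 mm outside diameter, 125 mm long. Open mouth at one end, closed 4 mm base at the other, wall 3 mm. Point: on its axis, half-way along; z axis from base to mouth. Mass 0.10 to 0.19 kg. It starts in cradle_b, with cup_s nested in it; its last 60 mm stand out of the cradle's pocket. Nested cups have 3 mm play all round and slide out along the axis.
- cup_s_mid (a point): The small cup: plain straight copper (reddish) cylinder, 36 mm outside diameter, 165 mm long. Open mouth at one end, closed 4 mm base at the other, wall 3 mm. Point: on its axis, half-way along; z axis from base to mouth. Mass 0.07 to 0.13 kg. It starts nested inside cup_m2 and stands 44 mm out of it. Nested cups have 3 mm play all round and slide out along the axis.
- row_l: Grey fixed row tray for large cups: open lane 160 mm long (x) by 82 mm wide (y), floor 4 mm up, walls 4 mm thick, 18 mm high. A fixed sample large cup stands in it at x = +38 mm, far end; one free place at x = -38 mm, y = 0 (7 mm play to each side wall). Origin: centre of the underside, on the table; x roughly away from the robot. Trays and cradles swap places, about 16 cm apart.
- row_m: Grey fixed row tray for medium cups: open lane 200 mm long (x) by 70 mm wide (y), floor 4 mm up, walls 4 mm thick, 18 mm high. A fixed sample medium cup stands in it at x = +64 mm, far end; two free places at x = 0 and x = -64 mm, y = 0 (7 mm play to each side wall). Origin: centre of the underside, on the table; x roughly away from the robot. Trays and cradles swap places, about 16 cm apart.
- row_s: Grey fixed row tray for small cups: open lane 112 mm long (x) by 58 mm wide (y), floor 4 mm up, walls 4 mm thick, 18 mm high. A fixed sample small cup stands in it at x = +26 mm, far end; one free place at x = -26 mm, y = 0 (7 mm play to each side wall). Origin: centre of the underside, on the table; x roughly away from the robot. Trays and cradles swap places, about 16 cm apart.
- cradle_a: Fixed cradle: dark steel foot 130 x 74 mm with a grey round pocket for a 60 mm cup, leaning 28 degrees from vertical so that its mouth looks up and towards the robot (along the cradle's -x). Play round the cup 1.5 mm, pocket 41 mm deep. It holds cup_l with cup_m1 in it, which lean with it (within a degree or so). Origin: underside of the foot, on the table.
- cradle_b: Fixed cradle: dark steel foot 130 x 74 mm with a grey round pocket for a 48 mm cup, leaning 28 degrees from vertical so that its mouth looks up and towards the robot (along the cradle's -x). Play round the cup 1.5 mm, pocket 65 mm deep. It holds cup_m2 with cup_s in it, which lean with it (within a degree or so). Origin: underside of the foot, on the table.
- arbor_mid (a point): Bystander: stepped steel arbor standing, 43 mm wide, 98 mm tall; loose; the point is its middle. It must stay where it is.
- hex_adapter_mid (a point): Bystander: plated hex pipe adapter standing, 51 mm wide, 94 mm tall; loose; the point is its middle. It must stay where it is.
- seal_jar_mid (a point): Bystander: small white jar with red lid, 54 mm wide, 69 mm tall; loose; the point is its middle. It must stay where it is.
- torch_mid (a point): Bystander: black pocket torch lying, 111 mm long, 34 mm thick; loose; the point is its middle. It must stay where it is.
- brass_valve_mid (a point): Bystander: brass valve lying, 118 mm long, 46 mm high; loose; the point is its middle. It must stay where it is.
- bore_sleeve_mid (a point): Bystander: grey steel sleeve lying, 106 mm long, 35 mm thick; loose; the point is its middle. It must stay where it is.
- flange_bearing_mid (a point): Bystander: flanged bearing lying flat, 72 x 92 mm, 38 mm high; loose; the point is its middle. It must stay where it is.
- tube_stub_mid (a point): Bystander: plated flared tube stub standing, 26 mm wide, 63 mm tall; loose; the point is its middle. It must stay where it is.
There are look-alikes about, which are no part of the job. Leave any blue or purple look-alike of the part that bears cup_l_mid alone.

How it is judged:
By the outcome, as a careful person would: the job done as asked, in the order asked, and still so for the second after the job is handed in, with the robot touching nothing.
It also fails if it takes over 72 s, if anything falls off the work surface, if the arm or the gripper's body presses on something with over 40 N, if the wrist force passes 120 N, or if a joint passes its speed limit or range.

## Working session

There is one attempt and no reset: what is moved stays moved. The work goes in short steps, Python scripts to look and compute and a shell command to move; the robot and the scene stay as the last step left them, time stands still between calls to the robot, and variables do not carry over. Pictures are saved under pics/ and viewed, at most 10 in all, crops included, and the job is handed in when it is done.

```bash
ls; mkdir -p pics; cat > h.py <<'E'
import numpy as np, cv2, pickle
from bench import get_obs, camera, hand_in, spot_in
from scipy.spatial.transform import Rotation as R
def save(c,name,crop=None,s=1):
    f=c["frame"]
    if crop: f=f[crop[1]:crop[3],crop[0]:crop[2]]
    f=cv2.resize(f,None,fx=s,fy=s,interpolation=cv2.INTER_CUBIC)
    cv2.imwrite("pics/"+name,f[:,:,::-1])
def proj(c,P):
    E=np.array(c["extrinsics"]);P=np.atleast_2d(P)
    q=(P-E[:3,3])@E[:3,:3]*[1,-1,-1]
    return cv2.projectPoints(q.reshape(-1,1,3),np.zeros(3),np.zeros(3),np.array(c["mtx"],float),np.array(c["distortion"],float))[0].reshape(-1,2)
def ray(c,uv,z):
    E=np.array(c["extrinsics"])
    u=cv2.undistortPoints(np.array(uv,float).reshape(-1,1,2),np.array(c["mtx"],float),np.array(c["distortion"],float)).reshape(-1,2)
    d=np.c_[u[:,0],-u[:,1],-np.ones(len(u))]@E[:3,:3].T
    o=E[:3,3]; return o+d*((z-o[2])/d[:,2])[:,None]
E
python3 - <<'E'
from h import *
np.set_printoptions(precision=4,suppress=True)
o=get_obs();print({k:np.round(o[k],4) for k in o})
for n in("scene","top"):
    c=camera(n);save(c,n+"0.png",s=1.4);pickle.dump(c,open(n+"0.pkl","wb"));print(n,np.array(c["extrinsics"]),c["mtx"])
    for t in "cup_l_mid cup_m1_mid cup_s_mid row_l row_m row_s cradle_a cradle_b arbor_mid hex_adapter_mid seal_jar_mid torch_mid brass_valve_mid bore_sleeve_mid flange_bearing_mid tube_stub_mid".split():
        print(t,[(np.round(d["xyz"],3).tolist(),round(d["confidence"],2),proj(c,d["xyz"])[0].round().tolist()) for d in spot_in(c,t)])
E
```

```text
pics
{'time_s': np.float64(0.0), 'q': array([-1.3663,  0.1815,  1.608 , -0.    ,  1.3538, -0.2063]), 'dq': array([ 0.0009,  0.0008,  0.0007, -0.0009, -0.0022,  0.0002]), 'joint_efforts': array([  0.0008, -44.4867, -35.1334,  -0.0004,   0.009 ,   0.    ]), 'eef_pos': array([ 0.2295, -0.5266,  0.2554]), 'eef_rot': array([-0.0009,  0.979 ,  0.204 , -0.    ]), 'wrist_force': array([-0.5042, -0.6214, -0.5134]), 'torque': array([0.0469, 0.0163, 0.0196]), 'grasp_force': np.float64(0.0), 'opening': np.float64(0.9979)}
scene [[ 0.6564  0.4372 -0.6148 -0.1213]
 [-0.7542  0.3628 -0.5473 -0.5539]
 [-0.0163  0.8229  0.5679  0.7135]
 [ 0.      0.      0.      1.    ]] [[440.3785   0.     282.6208]
 [  0.     440.3785 210.9507]
 [  0.       0.       1.    ]]
cup_l_mid [([0.537, -0.019, 0.092], 0.77, [299.0, 223.0]), ([0.527, -0.165, 0.01], 0.16, [345.0, 278.0])]
cup_m1_mid [([0.526, -0.003, 0.134], 0.75, [291.0, 208.0])]
cup_s_mid [([0.491, -0.164, 0.174], 0.85, [340.0, 228.0])]
row_l [([0.572, 0.152, 0.032], 0.87, [258.0, 212.0]), ([0.346, 0.265, 0.011], 0.74, [167.0, 241.0]), ([0.521, -0.321, 0.0
[... 2789 characters left out ...]
[351.0, 225.0]), ([0.576, 0.02, 0.009], 0.66, [298.0, 218.0])]
arbor_mid [([0.545, 0.32, 0.003], 0.68, [196.0, 228.0]), ([0.757, 0.063, 0.05], 0.54, [284.0, 154.0])]
hex_adapter_mid [([0.757, -0.048, 0.072], 0.52, [322.0, 153.0]), ([0.566, 0.011, 0.111], 0.5, [302.0, 216.0])]
seal_jar_mid [([0.397, 0.1, 0.068], 0.57, [269.0, 278.0])]
torch_mid [([0.388, -0.047, 0.027], 0.91, [321.0, 282.0])]
brass_valve_mid [([0.754, -0.222, 0.039], 0.91, [380.0, 157.0]), ([0.577, 0.021, 0.006], 0.46, [298.0, 218.0])]
bore_sleeve_mid [([0.486, 0.468, 0.033], 0.87, [143.0, 246.0]), ([0.576, 0.021, 0.009], 0.67, [298.0, 218.0])]
flange_bearing_mid [([0.354, 0.278, 0.006], 0.7, [209.0, 293.0])]
tube_stub_mid []
```

View pics/scene0.png

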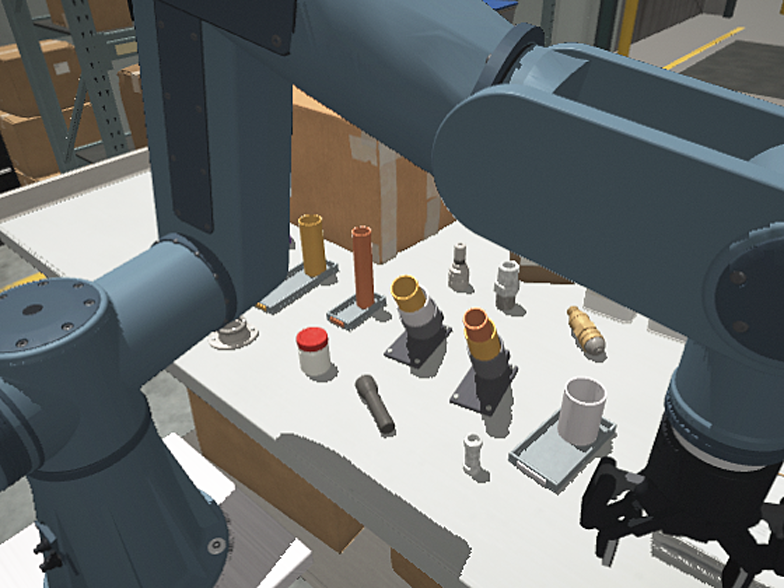

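View pics/top0.png

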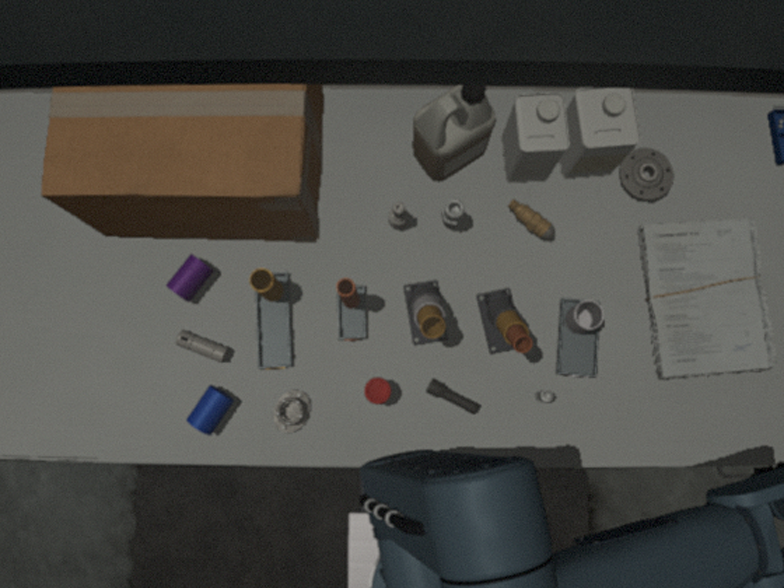

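The scene shows the two nests: the silver cup with brass in it is at scene (299,223), cradle_a, and brass with copper at (340,228), cradle_b. The row trays are at top (412,239) large, (251,220) small and (196,227) medium. There are three cup_l candidates. Silver at scene (299,223) is in the cradle with brass in it, so it fits. Blue at top (149,292) and purple at top (134,199) are the look-alikes to leave. I'll confirm this in enlarged crops and read the corners from them.

```bash
python3 - <<'E'
from h import *
c=pickle.load(open("scene0.pkl","rb"));save(c,"s_crop.png",(180,145,440,340),3)
c=pickle.load(open("top0.pkl","rb"));save(c,"t_crop.png",(175,185,435,275),3)
E
```

```text
(no output)
```

View pics/s_crop.png

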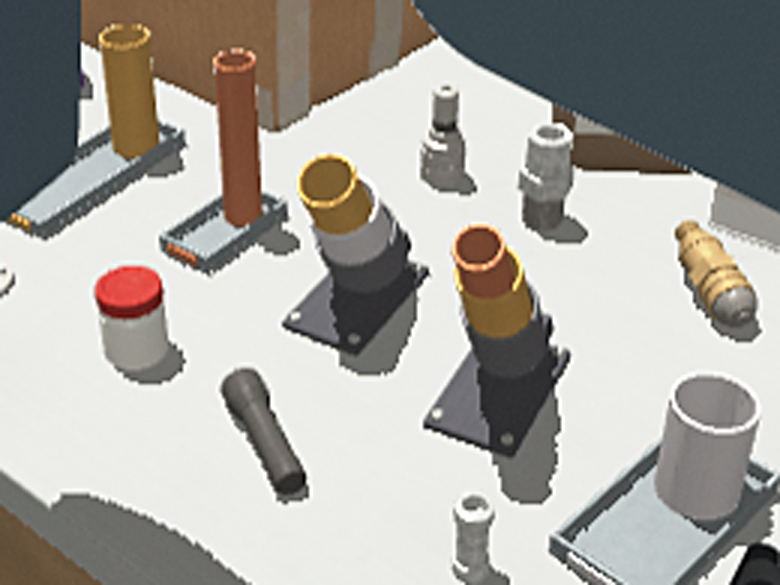

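View pics/t_crop.png

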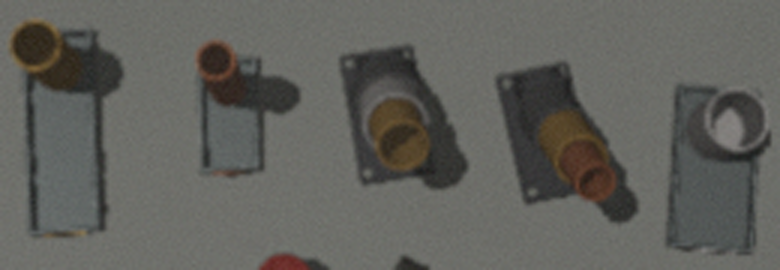

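```bash
cat > fit.py <<'E'
from h import *
from scipy.optimize import least_squares
np.set_printoptions(precision=4,suppress=True)
S=pickle.load(open("scene0.pkl","rb"));T=pickle.load(open("top0.pkl","rb"))
px=lambda p,o:(np.array(p,float)+.5)/3-.5+o
so,to=np.array([180,145]),np.array([175,185])
def run(name,obs,p0):
    # obs: list (cam, pixel, f(p)->local xyz)
    def res(p):
        Rz=R.from_euler('z',p[2])
        r=[]
        for cam,uv,f in obs:
            P=Rz.apply(f(p))+[p[0],p[1],0]
            r.append(proj(cam,P)[0]-px(uv,so if cam is S else to))
        r.append([(p[3]-p0[3])*200,0]) 
        return np.ravel(r)
    s=least_squares(res,p0,loss='soft_l1');print(name,s.x,np.degrees(s.x[2]).round(1));print(res(s.x).reshape(-1,2).round(1).tolist());return s.x
def tray(name,L,W,sx,h,rim,corn,p0):
    o=[(c,uv,lambda p:np.array([sx,0,h])) for c,uv in rim]
    o+=[(c,uv,lambda p,i=i,j=j:np.array([i*(L/2+.004),j*(W/2+.004),.018])) for c,uv,i,j in corn]
    return run(name,o,p0+[0.])
tray("row_l",.16,.082,.038,.089,[(S,(712,404)),(T,(738,121))],[(T,(678,85),1,1),(T,(667,247),-1,1),(T,(752,252),-1,-1),(S,(551,541),-1,1)],[.53,-.32,0])
tray("row_m",.2,.07,.064,.129,[(S,(124,37)),(T,(37,46))],[(T,(31,235),-1,1),(T,(104,231),-1,-1),(T,(96,30),1,-1),(S,(185,132),1,-1)],[.55,.32,0])
tray("row_s",.112,.058,.026,.169,[(S,(234,61)),(T,(217,62))],[(T,(202,173),-1,1),(T,(262,170),-1,-1),(T,(259,57),1,-1),(S,(161,237),-1,1),(S,(207,271),-1,-1),(S,(288,210),1,-1)],[.57,.16,0])
for name,feet,rim,p0 in [("a",[(T,(341,55),1,1),(T,(411,46),1,-1),(T,(362,185),-1,1),(S,(283,322),-1,1),(S,(357,354),-1,-1),(S,(429,270),1,-1)],[(S,(328,182)),(T,(404,147))],[.56,.01,.15]),
  ("b",[(T,(498,75),1,1),(T,(567,64),1,-1),(T,(528,204),-1,1),(S,(424,424),-1,1),(S,(513,457),-1,-1),(S,(570,352),1,-1)],[(S,(480,249)),(T,(595,182))],[.56,-.14,.2])]:
    # p: x,y,yaw,footh, rim local x,y,z
    o=[(c,uv,lambda p,i=i,j=j:np.array([i*.065,j*.037,p[3]])) for c,uv,i,j in feet]
    o+=[(c,uv,lambda p:p[4:7]) for c,uv in rim]
    p=run("cradle_"+name,o,p0+[.008,-.05,0,.17])
    a=R.from_euler('z',p[2]).apply([-np.sin(np.radians(28)),0,np.cos(np.radians(28))])
    print("rim",R.from_euler('z',p[2]).apply(p[4:7])+[p[0],p[1],0],"axis",a)
E
python3 fit.py
```

```text
row_l [ 0.5089 -0.3197 -0.0685  0.    ] -3.9
[[0.7, -0.5], [0.3, -0.4], [-0.8, -1.6], [0.6, 1.4], [2.9, 1.9], [-2.9, -0.8], [0.0, 0.0]]
row_m [0.5412 0.3204 0.08   0.    ] 4.6
[[-0.2, -0.4], [-0.0, -0.1], [-1.5, 2.0], [1.0, 1.4], [0.1, -1.9], [1.5, -0.9], [0.0, 0.0]]
row_s [0.5584 0.156  0.0674 0.    ] 3.9
[[-0.2, -0.2], [0.2, -0.2], [-0.9, 1.8], [1.8, 1.5], [0.6, -1.4], [-3.2, 0.1], [0.2, -2.4], [1.4, -3.4], [0.0, 0.0]]
cradle_a [ 0.5623  0.0019  0.1705  0.0054 -0.0501 -0.001   0.1511] 9.8
[[-0.4, 0.3], [0.9, -0.7], [-0.0, 0.1], [-1.1, 0.6], [0.0, -0.2], [0.5, -0.6], [-0.5, 0.1], [0.4, -0.4], [-0.5, 0.0]]
rim [ 0.513  -0.0076  0.1511] axis [-0.4627 -0.0797  0.8829]
cradle_b [ 0.5448 -0.1556  0.2264  0.006  -0.067   0.0007  0.1844] 13.0
[[-0.6, 0.6], [0.6, -1.0], [-0.2, 0.4], [-0.8, 0.0], [0.4, -0.1], [0.7, -0.1], [-0.3, 0.1], [0.3, -0.3], [-0.4, 0.0]]
rim [ 0.4794 -0.1699  0.1844] axis [-0.4575 -0.1054  0.8829]
```

```bash
sed -i 's#L/2+.004#L/2#;s#W/2+.004#W/2#' fit.py; python3 fit.py | head -6
cat > to.py <<'E'
# python helper: delta in tool frame from commanded pose
from h import *
np.set_printoptions(precision=4,suppress=True)
def pose(grasp,axis_z,ydir):  # grasp point, tool z dir, tool y approx -> TCP pos, R
    z=np.array(axis_z)/np.linalg.norm(axis_z); y=np.array(ydir,float);y-=z*(y@z);y/=np.linalg.norm(y)
    M=np.c_[np.cross(y,z),y,z]; return np.array(grasp)-.006*z,R.from_matrix(M)
def cur():
    o=get_obs();q=o["eef_rot"];return np.array(o["eef_pos"]),R.from_quat([q[1],q[2],q[3],q[0]])
def delta(p0,r0,p,r):
    return np.r_[r0.inv().apply(p-p0),(r0.inv()*r).as_rotvec()]
ax={'a':np.array([-.4627,-.0797,.8829]),'b':np.array([-.4575,-.1054,.8829])}
rim={'a':np.array([.513,-.0076,.1511]),'b':np.array([.4794,-.1699,.1844])}
yw={'a':.1705,'b':.2264}
def crad(k,d):  # grasp point d below inner rim along axis (neg = above)
    return pose(rim[k]-ax[k]*d,-ax[k],[np.sin(yw[k]),-np.cos(yw[k]),0])
def show(lbl,a,b): print(lbl,delta(*a,*b))
E
python3 - <<'E'
from to import *
c=cur();A=crad('a',-.08);B=crad('a',.019)
show('home->preA',c,A);show('preA->A',A,B)
print(A[0],B[0])
E
```

```text
row_l [ 0.5084 -0.3183 -0.0727  0.    ] -4.2
[[0.1, -0.6], [-0.1, -0.2], [0.2, -0.1], [1.4, 0.3], [1.0, 0.7], [-0.9, -1.2], [0.0, 0.0]]
row_m [0.541  0.319  0.0721 0.    ] 4.1
[[0.2, -0.2], [0.7, 0.0], [0.0, 0.5], [-0.3, 0.3], [-0.5, -0.4], [0.1, -0.4], [0.0, 0.0]]
row_s [0.5584 0.155  0.0477 0.    ] 2.7
[[0.2, 0.0], [0.8, -0.2], [0.4, 0.2], [0.3, 0.4], [0.0, 0.1], [-0.9, -0.2], [-0.2, -3.6], [-0.1, -2.8], [0.0, 0.0]]
home->preA [ 0.4281 -0.3728  0.0292 -0.0587  0.4864  0.2355]
preA->A [-0.    -0.     0.099  0.     0.     0.   ]
[ 0.4732 -0.0145  0.227 ] [ 0.519  -0.0066  0.1396]
```

```bash
python3 -m jog '[0.1,-0.09,-0.05,0,0.1,0.05,0, 0.25,-0.22,-0.06,-0.03,0.25,0.12,0, 0.25,-0.22,-0.06,-0.03,0.25,0.12,0, 0.25,-0.22,-0.06,-0.03,0.25,0.12,0, 0.428,-0.373,-0.03,-0.059,0.486,0.236,0, 0.428,-0.373,-0.03,-0.059,0.486,0.236,0, 0.428,-0.373,-0.03,-0.059,0.486,0.236,0, 0.428,-0.373,-0.03,-0.059,0.486,0.236,0, 0.428,-0.373,0.029,-0.059,0.486,0.236,0, 0.428,-0.373,0.029,-0.059,0.486,0.236,0, 0.428,-0.373,0.029,-0.059,0.486,0.236,0, 0.428,-0.373,0.029,-0.059,0.486,0.236,0, 0.428,-0.373,0.029,-0.059,0.486,0.236,0]'
python3 - <<'E'
from to import *
c=cur();show('err',c,crad('a',-.08));show('grasp',c,crad('a',.019))
s=camera("scene");save(s,"s1.png",(200,100,460,290),3)
E
```

```text
time_s: 3.32
eef_pos: [0.4736, -0.0157, 0.2287]
eef_rot: [-0.02, 0.967, 0.082, 0.242]
wrist_force: [0.6, -0.6, 0.0]
opening: 1.001
grasp_force: 0.0
err [-0.001  -0.0013  0.0013  0.0027 -0.0015 -0.0013]
grasp [-0.0011 -0.0016  0.1003  0.0027 -0.0015 -0.0013]
```

View pics/s1.png

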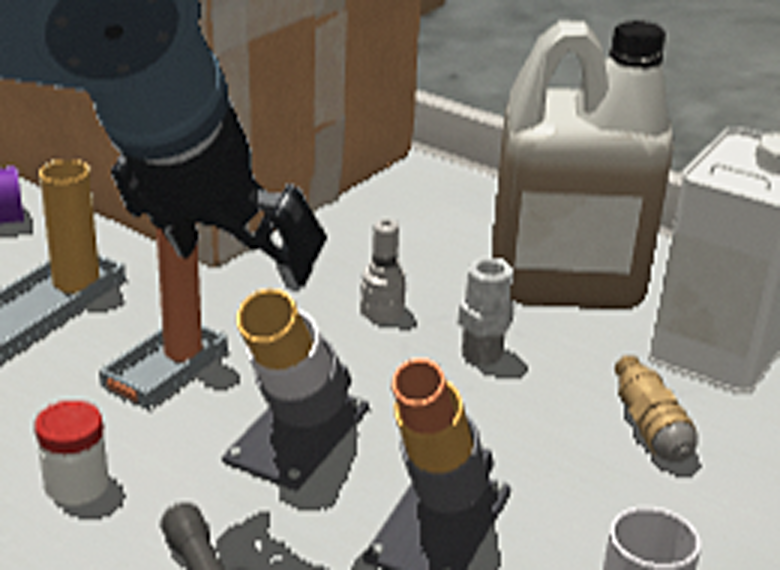

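The gripper stands in line above the brass cup at crop (268,315), which sits in the silver cup at (300,370). So the silver one is cup_l. I'm going in and closing.

```bash
python3 -m jog '[-0.001,-0.0015,0.05,0,0,0,0, -0.001,-0.0015,0.085,0,0,0,0, -0.001,-0.0015,0.1,0,0,0,0, -0.001,-0.0015,0.1,0,0,0,0, -0.001,-0.0015,0.1,0,0,0,1, -0.001,-0.0015,0.1,0,0,0,1, -0.001,-0.0015,0.1,0,0,0,1, -0.001,-0.0015,0.1,0,0,0,1, -0.001,-0.0015,0.1,0,0,0,1, -0.001,-0.0015,0.1,0,0,0,1]'
```

```text
time_s: 4.62
eef_pos: [0.5188, -0.0052, 0.1402]
eef_rot: [-0.02, 0.967, 0.083, 0.242]
wrist_force: [-5.2, 0.8, 8.0]
opening: 0.555
grasp_force: 60.3
```

```bash
python3 -m jog '[0,0,-0.01,0,0,0,1, 0,0,-0.03,0,0,0,1, 0,0,-0.055,0,0,0,1, 0,0,-0.085,0,0,0,1, 0,0,-0.115,0,0,0,1, 0,0,-0.13,0,0,0,1, 0,0,-0.13,0,0,0,1]'
cat >> to.py <<'E'
rows={'l':(.5084,-.3183,-.0727),'m':(.541,.319,.0721),'s':(.5584,.155,.0477)}
def tr(k,lx,h):  # grasp point height h above table at local x
    x,y,w=rows[k];return pose([x+lx*np.cos(w),y+lx*np.sin(w),h],[0,0,-1],[np.sin(w),-np.cos(w),0])
E
python3 - <<'E'
from to import *
c=cur();A=tr('m',0,.004+.125-.019+.003);U=tr('m',0,.114+.10)
show('->above',c,U);show('down',U,A)
s=camera("scene");save(s,"s2.png",(150,50,450,270),2.6)
E
```

```text
time_s: 5.5
eef_pos: [0.458, -0.0158, 0.2548]
eef_rot: [-0.019, 0.967, 0.082, 0.242]
wrist_force: [0.4, -0.5, -2.6]
opening: 0.552
grasp_force: 62.3
->above [ 0.1058 -0.3161  0.0951 -0.0214 -0.4905  0.0959]
down [0.    0.    0.101 0.    0.    0.   ]
```

View pics/s2.png

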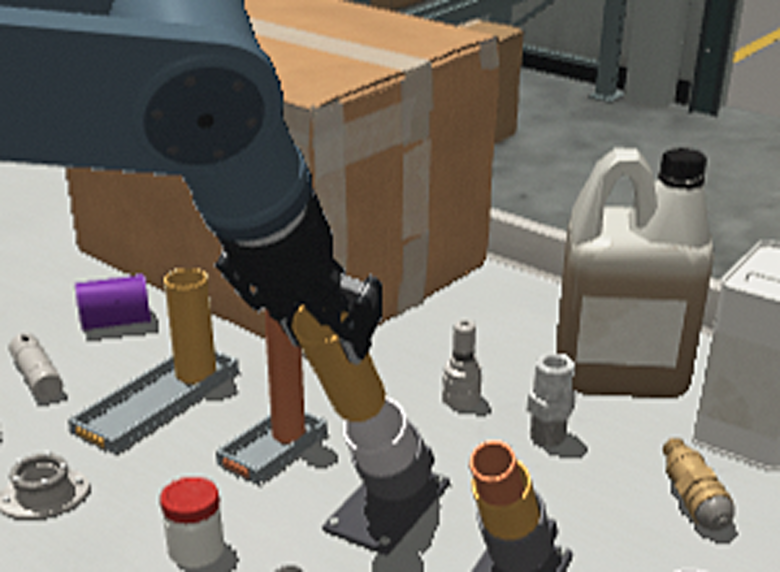

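```bash
python3 - <<'E'
from to import *
c=cur();z=c[1].as_matrix()[:,2]
cc=pickle.load(open("scene0.pkl","rb"))
print("pred base in crop",(proj(cc,[c[0]+z*(.006+.106),c[0]+z*(.006-.019)])-[150,50])*2.6, "l rim",(proj(cc,[rim['a']-.044*ax['a']])-[150,50])*2.6)
U=tr('m',0,.114+.14);show('->above',c,U);show('down',U,tr('m',0,.114))
print(U[0])
E
```

```text
pred base in crop [[357.0128 401.7278]
 [317.1656 321.1245]] l rim [[372.0584 428.4736]]
->above [ 0.1253 -0.3157  0.0591 -0.0225 -0.489   0.0958]
down [0.   0.   0.14 0.   0.   0.  ]
[0.541 0.319 0.26 ]
```

```bash
python3 -m jog '[0,0,-0.03,0,0,0,1, 0.01,-0.02,-0.05,0,-0.05,0.01,1, 0.025,-0.06,-0.04,-0.005,-0.15,0.02,1, 0.042,-0.105,-0.03,-0.01,-0.25,0.03,1, 0.06,-0.15,-0.01,-0.012,-0.35,0.045,1, 0.078,-0.195,0.01,-0.015,-0.43,0.06,1, 0.095,-0.24,0.03,-0.018,-0.489,0.075,1, 0.11,-0.28,0.05,-0.0225,-0.489,0.09,1, 0.12,-0.305,0.059,-0.0225,-0.489,0.096,1, 0.125,-0.316,0.059,-0.0225,-0.489,0.096,1, 0.125,-0.316,0.059,-0.0225,-0.489,0.096,1, 0.125,-0.316,0.059,-0.0225,-0.489,0.096,1]'
python3 - <<'E'
from to import *
c=cur();show('->down 3mm',c,tr('m',0,.113));print(get_obs()["q"])
E
```

```text
time_s: 7.05
eef_pos: [0.5406, 0.3186, 0.2599]
eef_rot: [-0.0, 0.999, 0.036, -0.001]
wrist_force: [0.0, -0.8, -0.9]
opening: 0.557
grasp_force: 62.7
->down 3mm [ 0.0005 -0.0003  0.1409 -0.0008  0.001  -0.0004]
[0.3432 0.2933 1.4633 0.001  1.3858 1.8421]
```

```bash
python3 -m jog '[0,0,0.04,0,0,0,1, 0,0,0.08,0,0,0,1, 0,0,0.115,0,0,0,1, 0,0,0.133,0,0,0,1, 0,0,0.139,0,0,0,1, 0,0,0.14,0,0,0,1, 0,0,0.141,0,0,0,1]'; python3 -m jog '[0,0,0.001,0,0,0,1, 0,0,0.002,0,0,0,1, 0,0,0.003,0,0,0,1, 0,0,0.003,0,0,0,1]'
```

```text
time_s: 7.92
eef_pos: [0.5416, 0.32, 0.1204]
eef_rot: [-0.001, 0.999, 0.036, 0.001]
wrist_force: [-0.7, 0.5, -1.3]
opening: 0.557
grasp_force: 62.7
time_s: 8.43
eef_pos: [0.5408, 0.3197, 0.1162]
eef_rot: [-0.001, 0.999, 0.036, -0.0]
wrist_force: [-0.6, 0.2, 0.8]
opening: 0.555
grasp_force: 62.9
```

```bash
python3 -m jog '[0,0,0.001,0,0,0,1, 0,0,0.001,0,0,0,1]'; python3 -m jog '[0,0,0.001,0,0,0,1, 0,0,0.001,0,0,0,1]'
```

```text
time_s: 8.68
eef_pos: [0.5412, 0.3199, 0.1161]
eef_rot: [-0.001, 0.999, 0.036, 0.0]
wrist_force: [-1.0, -1.0, 5.4]
opening: 0.555
grasp_force: 63.3
time_s: 8.93
eef_pos: [0.5415, 0.32, 0.1161]
eef_rot: [-0.001, 0.999, 0.036, 0.001]
wrist_force: [-3.2, -1.2, 12.1]
opening: 0.555
grasp_force: 63.7
```

```bash
python3 -m jog '[0,0,-0.001,0,0,0,1, 0,0,-0.001,0,0,0,0, 0,0,-0.001,0,0,0,0, 0,0,-0.001,0,0,0,0, 0,0,-0.001,0,0,0,0, 0,0,-0.03,0,0,0,0, 0,0,-0.08,0,0,0,0, 0,0,-0.12,0,0,0,0, 0,0,-0.12,0,0,0,0]'
python3 - <<'E'
from to import *
c=cur();P=crad('a',.044-.065);show('->pre l',c,P);show('in',P,crad('a',.063))
E
```

```text
time_s: 10.05
eef_pos: [0.5429, 0.3204, 0.2385]
eef_rot: [-0.002, 0.999, 0.036, 0.003]
wrist_force: [1.0, 0.2, -0.2]
opening: 0.999
grasp_force: 0.0
->pre l [-0.0666  0.3264  0.062   0.021   0.4813 -0.0968]
in [-0.    -0.     0.084  0.     0.     0.   ]
```

```bash
python3 -m jog '[-0.025,0.06,-0.02,0,0.05,-0.01,0, -0.05,0.12,-0.02,0.005,0.15,-0.04,0, -0.06,0.18,-0.02,0.01,0.25,-0.06,0, -0.066,0.24,-0.01,0.015,0.36,-0.08,0, -0.066,0.3,0.01,0.02,0.46,-0.09,0, -0.0665,0.3265,0.04,0.021,0.481,-0.097,0, -0.0665,0.3265,0.062,0.021,0.481,-0.097,0, -0.0665,0.3265,0.062,0.021,0.481,-0.097,0, -0.0665,0.3265,0.062,0.021,0.481,-0.097,0]'
python3 - <<'E'
from to import *
show('in',cur(),crad('a',.063))
t=camera("top");save(t,"t1.png",(175,165,435,275),3)
E
```

```text
time_s: 11.18
eef_pos: [0.4981, -0.0106, 0.1719]
eef_rot: [-0.02, 0.968, 0.083, 0.237]
wrist_force: [-0.1, -0.7, 0.3]
opening: 0.999
grasp_force: 0.0
in [ 0.0043 -0.0005  0.0824  0.001   0.0083  0.0013]
```

View pics/t1.png

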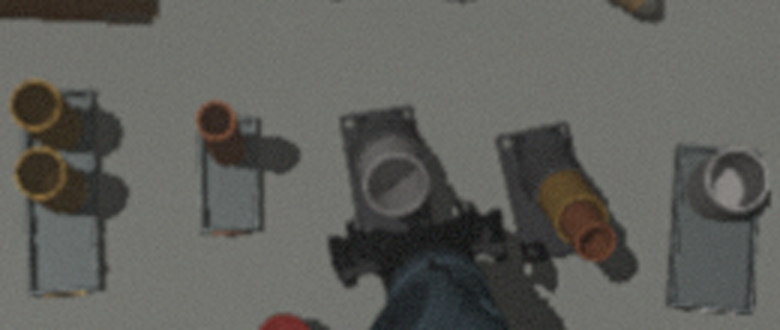

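m1 stands upright in row_m at crop (40,173). The silver cup sits in cradle_a at (395,183) with the gripper lined up, so I'm going in.

```bash
python3 -m jog '[0.004,-0.0005,0.02,0,0.008,0,0, 0.0043,-0.0005,0.05,0,0.008,0,0, 0.0043,-0.0005,0.072,0,0.008,0,0, 0.0043,-0.0005,0.082,0,0.008,0,0, 0.0043,-0.0005,0.082,0,0.008,0,0, 0.0043,-0.0005,0.082,0,0.008,0,1, 0.0043,-0.0005,0.082,0,0.008,0,1, 0.0043,-0.0005,0.082,0,0.008,0,1, 0.0043,-0.0005,0.082,0,0.008,0,1, 0.0043,-0.0005,0.082,0,0.008,0,1]'
```

```text
time_s: 12.48
eef_pos: [0.5389, -0.0023, 0.1022]
eef_rot: [-0.021, 0.967, 0.083, 0.241]
wrist_force: [-6.5, 6.5, 9.8]
opening: 0.7
grasp_force: 61.6
```

```bash
python3 -m jog '[0,0,-0.008,0,0,0,1, 0,0,-0.022,0,0,0,1, 0,0,-0.045,0,0,0,1, 0,0,-0.075,0,0,0,1, 0,0,-0.11,0,0,0,1, 0,0,-0.145,0,0,0,1, 0,0,-0.16,0,0,0,1, 0,0,-0.16,0,0,0,1]'
python3 - <<'E'
from to import *
c=cur();U=tr('l',-.038,.070+.15);show('->above',c,U);show('via',c,tr('l',-.038,.07+.2));print(U[0])
E
```

```text
time_s: 13.48
eef_pos: [0.465, -0.0164, 0.2436]
eef_rot: [-0.019, 0.966, 0.083, 0.242]
wrist_force: [1.6, 1.0, -2.4]
opening: 0.697
grasp_force: 66.1
->above [-0.0487  0.2956 -0.0047 -0.0557 -0.4891  0.2387]
via [-0.0251  0.2958 -0.0488 -0.0557 -0.4891  0.2387]
[ 0.4705 -0.3155  0.226 ]
```

```bash
python3 -m jog '[0.02,0,-0.035,0,0,0,1, 0.038,0.02,-0.07,0,-0.05,0.02,1, 0.04,0.06,-0.085,-0.01,-0.12,0.05,1, 0.03,0.105,-0.085,-0.02,-0.2,0.09,1, 0.02,0.15,-0.085,-0.03,-0.28,0.13,1, 0.01,0.195,-0.085,-0.04,-0.36,0.17,1, 0,0.24,-0.08,-0.05,-0.44,0.21,1, -0.011,0.28,-0.075,-0.0557,-0.489,0.2387,1, -0.02,0.2955,-0.05,-0.0557,-0.489,0.2387,1, -0.0487,0.2956,-0.005,-0.0557,-0.489,0.2387,1, -0.0487,0.2956,-0.005,-0.0557,-0.489,0.2387,1, -0.0487,0.2956,-0.005,-0.0557,-0.489,0.2387,1]'
python3 - <<'E'
from to import *
show('->down 3mm',cur(),tr('l',-.038,.073))
E
```

```text
time_s: 14.98
eef_pos: [0.471, -0.3152, 0.2251]
eef_rot: [-0.001, 0.999, -0.036, -0.001]
wrist_force: [0.1, -0.2, -1.0]
opening: 0.699
grasp_force: 66.3
->down 3mm [-0.0001  0.0006  0.1461 -0.0013  0.0023  0.0009]
```

```bash
python3 -m jog '[0,0,0.04,0,0,0,1, 0,0,0.08,0,0,0,1, 0,0,0.12,0,0,0,1, 0,0,0.138,0,0,0,1, 0,0,0.144,0,0,0,1, 0,0,0.146,0,0,0,1, 0,0,0.147,0,0,0,1, 0,0,0.148,0,0,0,1, 0,0,0.149,0,0,0,1, 0,0,0.149,0,0,0,1]'; python3 -m jog '[0,0,0.001,0,0,0,1, 0,0,0.001,0,0,0,1]'
```

```text
time_s: 16.23
eef_pos: [0.4709, -0.3153, 0.077]
eef_rot: [-0.0, 0.999, -0.036, -0.001]
wrist_force: [-1.1, 2.0, 8.6]
opening: 0.695
grasp_force: 67.1
time_s: 16.48
eef_pos: [0.4711, -0.3153, 0.0769]
eef_rot: [-0.0, 0.999, -0.036, -0.0]
wrist_force: [-3.1, 4.8, 15.5]
opening: 0.696
grasp_force: 67.7
```

```bash
python3 -m jog '[0,0,-0.001,0,0,0,1, 0,0,-0.001,0,0,0,0, 0,0,-0.001,0,0,0,0, 0,0,-0.001,0,0,0,0, 0,0,-0.03,0,0,0,0, 0,0,-0.08,0,0,0,0, 0,0,-0.14,0,0,0,0, 0,0,-0.19,0,0,0,0, 0,0,-0.2,0,0,0,0]'
python3 - <<'E'
from to import *
c=cur();P=crad('b',-.07);show('->pre s',c,P);show('in',P,crad('b',.019));print(P[0])
E
```

```text
time_s: 17.6
eef_pos: [0.472, -0.3165, 0.2787]
eef_rot: [0.002, 0.999, -0.036, 0.001]
wrist_force: [-0.7, 0.2, -0.6]
opening: 1.0
grasp_force: 0.0
->pre s [-0.0373 -0.1364  0.0266  0.0765  0.4829 -0.2915]
in [0.    0.    0.089 0.    0.    0.   ]
[ 0.4446 -0.1779  0.2515]
```

```bash
python3 -m jog '[-0.02,-0.04,-0.02,0.02,0.12,-0.07,0, -0.037,-0.08,-0.02,0.04,0.25,-0.15,0, -0.037,-0.12,-0.01,0.06,0.37,-0.22,0, -0.0373,-0.1364,0.01,0.0765,0.483,-0.2915,0, -0.0373,-0.1364,0.0266,0.0765,0.483,-0.2915,0, -0.0373,-0.1364,0.0266,0.0765,0.483,-0.2915,0, -0.0373,-0.1364,0.0266,0.0765,0.483,-0.2915,0]'
python3 - <<'E'
from to import *
show('in',cur(),crad('b',.019))
E
```

```text
time_s: 18.48
eef_pos: [0.4438, -0.1773, 0.2485]
eef_rot: [-0.03, 0.965, 0.109, 0.238]
wrist_force: [0.4, 0.7, 0.6]
opening: 1.003
grasp_force: 0.0
in [ 0.0025  0.0012  0.0867 -0.0051  0.0048 -0.0036]
```

```bash
python3 -m jog '[0.002,0.001,0.03,-0.005,0.005,-0.003,0, 0.0025,0.001,0.06,-0.005,0.005,-0.003,0, 0.0025,0.001,0.078,-0.005,0.005,-0.003,0, 0.0025,0.001,0.0865,-0.005,0.005,-0.003,0, 0.0025,0.001,0.0865,-0.005,0.005,-0.003,0, 0.0025,0.001,0.0865,-0.005,0.005,-0.003,1, 0.0025,0.001,0.0865,-0.005,0.005,-0.003,1, 0.0025,0.001,0.0865,-0.005,0.005,-0.003,1, 0.0025,0.001,0.0865,-0.005,0.005,-0.003,1, 0.0025,0.001,0.0865,-0.005,0.005,-0.003,1, 0.0025,0.001,0.0865,-0.005,0.005,-0.003,1]'
```

```text
time_s: 19.85
eef_pos: [0.4848, -0.1676, 0.1732]
eef_rot: [-0.027, 0.964, 0.11, 0.241]
wrist_force: [-3.5, -0.7, 5.2]
opening: 0.396
grasp_force: 59.3
```

```bash
python3 -m jog '[0,0,-0.008,0,0,0,1, 0,0,-0.025,0,0,0,1, 0,0,-0.05,0,0,0,1, 0,0,-0.08,0,0,0,1, 0,0,-0.11,0,0,0,1, 0,0,-0.14,0,0,0,1, 0,0,-0.165,0,0,0,1, 0,0,-0.17,0,0,0,1, 0,0,-0.17,0,0,0,1]'
python3 - <<'E'
from to import *
c=cur();z=c[1].as_matrix()[:,2]
U=tr('s',-.026,.150+.13);show('->above',c,U);show('above+.08',c,tr('s',-.026,.150+.21));print(U[0])
s=camera("scene");save(s,"s3.png",(180,30,440,230),3)
print("pred base",(proj(s,[c[0]+z*(.006+.146)])-[180,30])*3)
E
```

```text
time_s: 20.98
eef_pos: [0.4066, -0.1853, 0.322]
eef_rot: [-0.028, 0.964, 0.109, 0.241]
wrist_force: [-0.2, 0.3, -1.1]
opening: 0.395
grasp_force: 60.3
->above [ 0.1583 -0.3022  0.1254 -0.0445 -0.4881  0.1747]
above+.08 [ 0.1959 -0.3022  0.0548 -0.0445 -0.4881  0.1747]
[0.5324 0.1538 0.286 ]
pred base [[474.5724 590.7208]]
```

View pics/s3.png

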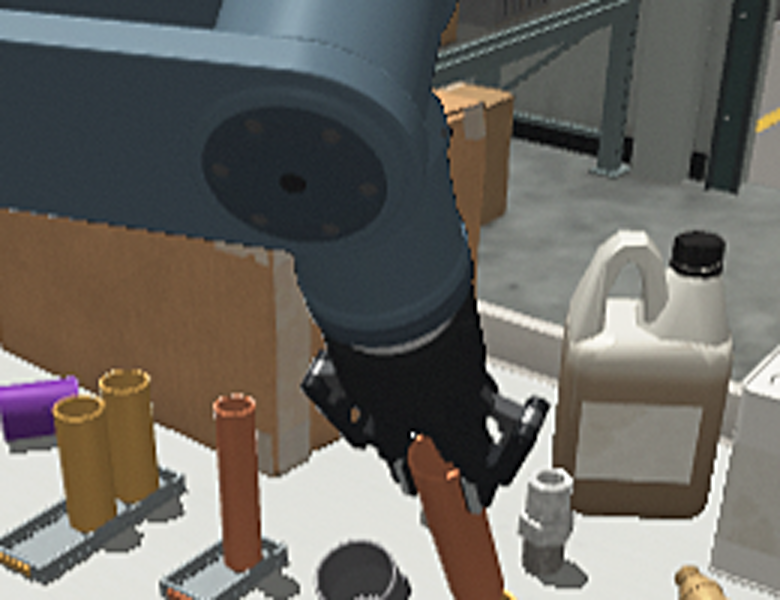

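The copper cup is held and clear of m2. The two brass cups stand in row_m at crop (78,465) and (125,435).

```bash
python3 -m jog '[0.01,-0.015,-0.02,0,0,0,1, 0.03,-0.045,-0.01,-0.005,-0.08,0.03,1, 0.055,-0.085,0,-0.01,-0.16,0.055,1, 0.08,-0.125,0.01,-0.018,-0.24,0.08,1, 0.105,-0.165,0.02,-0.025,-0.32,0.105,1, 0.13,-0.205,0.03,-0.03,-0.4,0.13,1, 0.155,-0.245,0.04,-0.038,-0.46,0.155,1, 0.18,-0.28,0.05,-0.044,-0.488,0.17,1, 0.193,-0.298,0.055,-0.0445,-0.488,0.1747,1, 0.196,-0.302,0.055,-0.0445,-0.488,0.1747,1, 0.196,-0.302,0.055,-0.0445,-0.488,0.1747,1, 0.196,-0.302,0.055,-0.0445,-0.488,0.1747,1]'
python3 - <<'E'
from to import *
show('->down 3mm',cur(),tr('s',-.026,.153))
E
```

```text
time_s: 22.52
eef_pos: [0.5323, 0.1528, 0.3661]
eef_rot: [0.0, 1.0, 0.024, -0.0]
wrist_force: [0.3, -0.7, -0.8]
opening: 0.395
grasp_force: 60.3
->down 3mm [ 0.0002 -0.001   0.2071  0.0003  0.0001 -0.0004]
```

```bash
python3 -m jog '[0,-0.001,0.04,0,0,0,1, 0,-0.001,0.085,0,0,0,1, 0,-0.001,0.13,0,0,0,1, 0,-0.001,0.17,0,0,0,1, 0,-0.001,0.195,0,0,0,1, 0,-0.001,0.204,0,0,0,1, 0,-0.001,0.207,0,0,0,1, 0,-0.001,0.208,0,0,0,1, 0,-0.001,0.209,0,0,0,1, 0,-0.001,0.21,0,0,0,1, 0,-0.001,0.21,0,0,0,1]'; python3 -m jog '[0,0,0.001,0,0,0,1, 0,0,0.001,0,0,0,1]'
```

```text
time_s: 23.9
eef_pos: [0.5327, 0.1546, 0.1565]
eef_rot: [0.0, 1.0, 0.024, 0.0]
wrist_force: [0.2, 0.8, -1.3]
opening: 0.393
grasp_force: 60.3
time_s: 24.15
eef_pos: [0.5326, 0.1546, 0.1552]
eef_rot: [0.0, 1.0, 0.024, 0.0]
wrist_force: [0.3, 0.8, -0.6]
opening: 0.396
grasp_force: 60.3
```

```bash
python3 -m jog '[0,0,0.001,0,0,0,1, 0,0,0.001,0,0,0,1]'; python3 -m jog '[0,0,0.001,0,0,0,1, 0,0,0.001,0,0,0,1]'
```

```text
time_s: 24.4
eef_pos: [0.5326, 0.1546, 0.1542]
eef_rot: [0.0, 1.0, 0.024, 0.0]
wrist_force: [-0.5, -0.2, -1.2]
opening: 0.397
grasp_force: 60.3
time_s: 24.65
eef_pos: [0.5329, 0.1546, 0.1537]
eef_rot: [0.0, 1.0, 0.024, 0.0]
wrist_force: [0.3, 0.0, 1.6]
opening: 0.392
grasp_force: 60.8
```

```bash
python3 -m jog '[0,0,0.001,0,0,0,1, 0,0,0.001,0,0,0,1]'; python3 -m jog '[0,0,0,0,0,0,0, 0,0,0,0,0,0,0, 0,0,0,0,0,0,0, 0,0,0,0,0,0,0, 0,0,-0.02,0,0,0,0, 0,0,-0.06,0,0,0,0, 0,0,-0.1,0,0,0,0, 0,0,-0.12,0,0,0,0]'
python3 - <<'E'
from to import *
c=cur();P=crad('b',.044-.08);show('->pre m2',c,P);show('in',P,crad('b',.044+.025));print(P[0])
E
```

```text
time_s: 24.9
eef_pos: [0.5332, 0.1546, 0.1536]
eef_rot: [0.0, 1.0, 0.024, 0.001]
wrist_force: [-1.8, -0.2, 7.9]
opening: 0.395
grasp_force: 61.6
time_s: 25.9
eef_pos: [0.5335, 0.1547, 0.2751]
eef_rot: [-0.0, 1.0, 0.024, 0.002]
wrist_force: [-0.1, -0.3, -0.2]
opening: 1.002
grasp_force: 0.0
->pre m2 [-0.0893  0.3251  0.0532  0.0439  0.4834 -0.1745]
in [0.    0.    0.105 0.    0.    0.   ]
[ 0.4602 -0.1743  0.2215]
```

```bash
python3 -m jog '[-0.02,0.05,0,0,0.06,-0.02,0, -0.035,0.11,0,0.01,0.15,-0.05,0, -0.05,0.17,0,0.02,0.25,-0.08,0, -0.065,0.23,0.01,0.03,0.34,-0.12,0, -0.08,0.28,0.02,0.038,0.43,-0.15,0, -0.089,0.325,0.04,0.044,0.483,-0.1745,0, -0.0893,0.325,0.053,0.044,0.483,-0.1745,0, -0.0893,0.325,0.053,0.044,0.483,-0.1745,0, -0.0893,0.325,0.053,0.044,0.483,-0.1745,0]'
python3 - <<'E'
from to import *
show('in',cur(),crad('b',.069))
t=camera("top");save(t,"t2.png",(175,165,435,275),3)
E
```

```text
time_s: 27.02
eef_pos: [0.4597, -0.1731, 0.2199]
eef_rot: [-0.028, 0.964, 0.111, 0.238]
wrist_force: [0.8, 0.4, 0.6]
opening: 1.002
grasp_force: 0.0
in [ 0.0013  0.0015  0.1036 -0.0016  0.0038  0.0018]
```

View pics/t2.png

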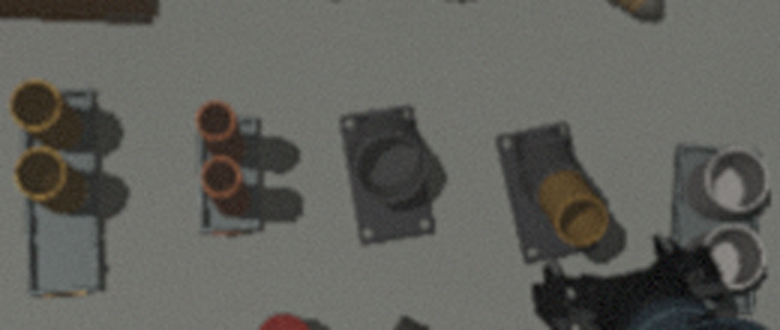

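All placed cups stand well: m1 (40,173), s (221,178), l (735,258). m2 remains at (582,220).

```bash
python3 -m jog '[0.001,0.0015,0.04,-0.0015,0.004,0.002,0, 0.001,0.0015,0.075,-0.0015,0.004,0.002,0, 0.001,0.0015,0.095,-0.0015,0.004,0.002,0, 0.001,0.0015,0.1035,-0.0015,0.004,0.002,0, 0.001,0.0015,0.1035,-0.0015,0.004,0.002,0, 0.001,0.0015,0.1035,-0.0015,0.004,0.002,1, 0.001,0.0015,0.1035,-0.0015,0.004,0.002,1, 0.001,0.0015,0.1035,-0.0015,0.004,0.002,1, 0.001,0.0015,0.1035,-0.0015,0.004,0.002,1, 0.001,0.0015,0.1035,-0.0015,0.004,0.002,1]'; python3 -m jog '[0,0,-0.008,0,0,0,1, 0,0,-0.022,0,0,0,1, 0,0,-0.045,0,0,0,1, 0,0,-0.075,0,0,0,1, 0,0,-0.11,0,0,0,1, 0,0,-0.145,0,0,0,1, 0,0,-0.17,0,0,0,1, 0,0,-0.17,0,0,0,1]'
python3 - <<'E'
from to import *
c=cur();show('->above',c,tr('m',-.064,.104+.17));show('above+.06',c,tr('m',-.064,.104+.23))
E
```

```text
time_s: 28.32
eef_pos: [0.5073, -0.1638, 0.1295]
eef_rot: [-0.028, 0.964, 0.109, 0.241]
wrist_force: [-6.6, 5.8, 11.3]
opening: 0.553
grasp_force: 59.6
time_s: 29.32
eef_pos: [0.4294, -0.1839, 0.2803]
eef_rot: [-0.025, 0.964, 0.108, 0.241]
wrist_force: [-0.7, -1.0, -1.2]
opening: 0.553
grasp_force: 62.4
->above [ 0.1387 -0.4756  0.072  -0.0323 -0.4896  0.1479]
above+.06 [ 0.1669 -0.4753  0.019  -0.0323 -0.4896  0.1479]
```

```bash
python3 -m jog '[0.01,-0.02,-0.02,0,-0.03,0.01,1, 0.03,-0.06,-0.02,-0.004,-0.1,0.02,1, 0.05,-0.11,-0.01,-0.008,-0.16,0.035,1, 0.065,-0.16,-0.005,-0.012,-0.22,0.05,1, 0.08,-0.21,0,-0.016,-0.28,0.065,1, 0.095,-0.26,0.005,-0.02,-0.34,0.08,1, 0.11,-0.31,0.01,-0.024,-0.4,0.1,1, 0.13,-0.36,0.015,-0.028,-0.45,0.12,1, 0.145,-0.41,0.019,-0.0323,-0.489,0.135,1, 0.16,-0.45,0.019,-0.0323,-0.4896,0.1479,1, 0.1669,-0.47,0.019,-0.0323,-0.4896,0.1479,1, 0.1669,-0.4753,0.019,-0.0323,-0.4896,0.1479,1, 0.1669,-0.4753,0.019,-0.0323,-0.4896,0.1479,1, 0.1669,-0.4753,0.019,-0.0323,-0.4896,0.1479,1]'
python3 - <<'E'
from to import *
show('->down 2mm',cur(),tr('m',-.064,.106))
E
```

```text
time_s: 31.08
eef_pos: [0.4764, 0.3144, 0.3399]
eef_rot: [-0.002, 0.999, 0.036, -0.001]
wrist_force: [1.4, 0.4, -0.6]
opening: 0.559
grasp_force: 62.6
->down 2mm [ 0.0013  0.001   0.2279 -0.0041  0.0023  0.0007]
```

```bash
python3 -m jog '[0.001,0.001,0.04,-0.003,0.002,0,1, 0.001,0.001,0.085,-0.003,0.002,0,1, 0.001,0.001,0.13,-0.003,0.002,0,1, 0.001,0.001,0.175,-0.003,0.002,0,1, 0.001,0.001,0.21,-0.003,0.002,0,1, 0.001,0.001,0.223,-0.003,0.002,0,1, 0.001,0.001,0.227,-0.003,0.002,0,1, 0.001,0.001,0.228,-0.003,0.002,0,1, 0.001,0.001,0.229,-0.003,0.002,0,1, 0.001,0.001,0.229,-0.003,0.002,0,1]'; python3 -m jog '[0,0,0.001,0,0,0,1, 0,0,0.001,0,0,0,1]'
```

```text
time_s: 32.33
eef_pos: [0.4773, 0.316, 0.112]
eef_rot: [-0.001, 0.999, 0.037, 0.001]
wrist_force: [-0.6, -0.3, -1.0]
opening: 0.556
grasp_force: 62.6
time_s: 32.58
eef_pos: [0.4768, 0.3158, 0.1101]
eef_rot: [-0.001, 0.999, 0.037, -0.0]
wrist_force: [-0.1, 0.2, -1.9]
opening: 0.551
grasp_force: 62.6
```

```bash
python3 -m jog '[0,0,0.001,0,0,0,1, 0,0,0.001,0,0,0,1]'; python3 -m jog '[0,0,0.001,0,0,0,1, 0,0,0.001,0,0,0,1]'
```

```text
time_s: 32.83
eef_pos: [0.4767, 0.3157, 0.1089]
eef_rot: [-0.001, 0.999, 0.037, -0.0]
wrist_force: [-0.4, -1.1, -1.0]
opening: 0.557
grasp_force: 62.6
time_s: 33.08
eef_pos: [0.477, 0.3158, 0.1084]
eef_rot: [-0.001, 0.999, 0.037, 0.0]
wrist_force: [0.2, -1.8, 0.6]
opening: 0.561
grasp_force: 62.7
```

```bash
python3 -m jog '[0,0,0.001,0,0,0,1, 0,0,0.001,0,0,0,1]'; python3 -m jog '[0,0,0,0,0,0,0, 0,0,0,0,0,0,0, 0,0,0,0,0,0,0, 0,0,0,0,0,0,0, 0,0,-0.02,0,0,0,0, 0,0,-0.06,0,0,0,0, 0,0,-0.12,0,0,0,0, 0,0,-0.15,0,0,0,0, -0.05,0,-0.17,0,0,0,0, -0.1,0,-0.17,0,0,0,0, -0.1,0,-0.17,0,0,0,0]'
python3 - <<'E'
from to import *
t=camera("top");save(t,"t3.png",(120,130,445,300),2.4)
s=camera("scene");save(s,"s4.png",(120,110,460,360),2.3)
E
```

```text
time_s: 33.33
eef_pos: [0.4774, 0.3159, 0.1083]
eef_rot: [-0.001, 0.999, 0.037, 0.001]
wrist_force: [-1.7, -1.0, 7.6]
opening: 0.556
grasp_force: 63.1
time_s: 34.7
eef_pos: [0.3743, 0.308, 0.2771]
eef_rot: [-0.001, 0.999, 0.038, -0.0]
wrist_force: [-0.2, 0.6, 0.7]
opening: 1.003
grasp_force: 0.0
```

View pics/t3.png

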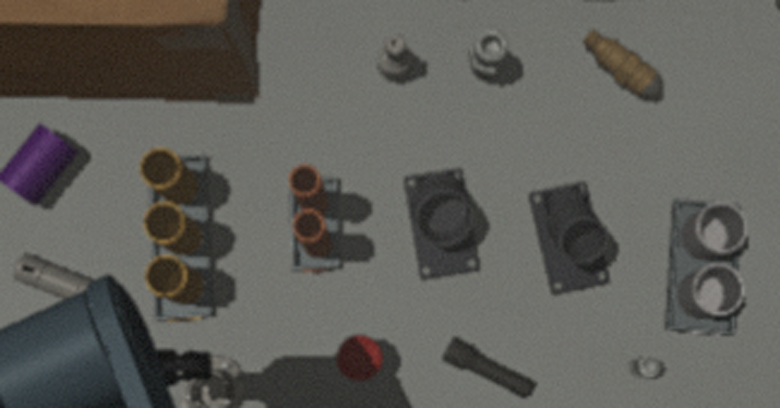

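All four cups stand mouth up in their trays at crop (165,222), (166,276), (309,226) and (713,291). The cradles are empty and the other things haven't moved. I'm handing the job in.

```bash
python3 -c "
from bench import hand_in; print(hand_in())"
```

```text
the job is handed in; nothing more can be done
None
```

The job is handed in: both nests were pulled apart and all four cups were set down mouth up in the trays of their own size, finished by about 35 s on the robot's clock. In the last top picture the bystanders in view looked unmoved, but the arm hid the area round the blue look-alike and part of the flanged bearing.

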